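# Load the label roll for the milk sample vials

### The job

Load the label dispenser: take the wide roll of labels from the sloping rack and put it over the bare upright spindle of the dispenser, lowering it by hand fully home onto the flange rather than dropping it, then let go. Leave the narrow roll on the rack and everything else on the bench where it is.

Things in the scene. Friction and masses are not known exactly. Their poses are not given: they have to be found in the camera images.
- wide_roll_mid (a point): The wide label roll, to be mounted: rigid, white paper, 60 mm outside diameter, 56 mm wide (along its axis), round through hole 28 mm in diameter with a brown core, about 0.14 kg. Point at its centre; z is its axis. At the start it sits on one end on the sloping rack, z square to the slope: up and out, 30 degrees from vertical. Either end may go down.
- narrow_roll_mid (a point): The narrow label roll, not wanted: same white paper, 60 mm diameter and 28 mm hole, but only 28 mm wide. Point at its centre, z its axis. It sits in the rack's other place (left or right varies), 140 mm beside the wide roll.
- rack: Sloping metal rack, fixed. Origin on the bench under the middle of its face; z up, y horizontal along the row of rolls, x to its high side. Face 300 mm (y) by 130 mm up the slope, rising to +x at 30 degrees, its middle 90 mm above the bench. Rolls sit at y = -70 and +70 mm, each held from sliding down by two pins on its low side (8 mm thick, 14 mm tall, 40 mm apart).
- seat (a point): Centre of the top of the black flange (56 mm diameter) at the foot of the dispenser's spindle, 31 mm above the bench; the roll's lower end rests here when home. z up along the spindle, x to the peel head. Dispenser fixed: grey base 120 mm wide (y), 25 mm tall, x from -60 to 150 mm; black peel head x 107 to 147 mm, 60 mm above the bench.
- spindle_tip (a point): Top of the bare upright steel spindle, 70 mm above the seat: 20 mm in diameter, the top 8 mm tapering to 10 mm. It stands vertical and is fixed.
- vial_a: Capped sample vial, 33 mm in diameter, 74 mm tall, standing; bystander. Origin at the centre of its foot.
- vial_b: A second vial of the same kind; bystander.
- cup: Open steel cup, 80 mm in diameter, 90 mm tall, standing; bystander. Origin at the centre of its foot.
- pen: Black marker pen, 130 mm long, 15 mm thick, lying; bystander. Origin under its middle, x along it.
- tape: Grey ring of tape, 92 mm in diameter, 22 mm tall, lying flat; bystander. Origin at the centre of its underside.
- screwdriver: Screwdriver with black handle, lying, about 200 mm long; bystander. x along it.
Things that resemble listed ones, but are neither listed nor needed, are in the scene too. What is shaped like the part that bears wide_roll_mid but purple or yellow is not meant.

How it is judged (in metres and radians):
On the way:
1. the wide roll is on the spindle, within 20 mm of the flange, while still held by the fingers (horizontal distance between wide_roll_mid and seat below 0.007 m and z of wide_roll_mid in the frame of seat between 0.02 and 0.048 m and contact force between the fingers and wide_roll above 0.5 N), for 0.1 s.
At the end, for the whole second after the job is handed in: The wide roll stands around the spindle with its axis within 7 mm and 0.08 rad of the spindle's, its lower end within 4 mm of the flange, released and at rest; the narrow roll is within 30 mm of its first place on the rack (horizontal distance between wide_roll_mid and seat below 0.007 m and angle between the z axis of wide_roll_mid and the z axis of seat, either way round below 0.08 rad and z of wide_roll_mid in the frame of seat between 0.024 and 0.032 m and linear speed of wide_roll below 0.02 m/s and distance of narrow_roll_mid from where it was at the start of the episode below 0.03 m); the robot touches nothing.
It fails at once if the narrow roll is pushed more than 30 mm (distance of narrow_roll_mid from where it was at the start of the episode above 0.03 m).
It fails at once if a bystander (vial, cup, pen, tape, screwdriver) is knocked more than 40 mm from its place (distance of any of vial_a, vial_b, cup, pen, tape, screwdriver from where it was at the start of the episode above 0.04 m).
It also fails if it takes over 48 s, if anything falls off the work surface, if the arm or the gripper's body presses on something with over 40 N, if the wrist force passes 120 N, or if a joint passes its speed limit or range.

### The arm

A 6-joint arm with a two-finger parallel gripper is mounted at the origin on the work surface. World frame = base frame: x ahead of the robot, y to its left, z up, the work surface at z = 0. Lengths are in mm, angles in rad, forces in N, time in s.
With the tool pointing down it reaches from about 400 to 925 mm from the base axis. Payload 12.5 kg.
Tool frame: the origin (TCP) lies midway between the tips of the shut fingers; the grasp point (between the pads) lies env.grasp_offset behind it (env.grasp_offset is the distance from the TCP to the grasp point, in mm); x points along the fingers, y is the direction in which the jaws open and shut, and the axes are right-handed (so a half turn about x gives the same grasp; the last joint's range is limited). The gripper opens to 95 mm and grips with 3 to 60 N. Pads are 20 mm wide; open, the fingers measure 119 mm over their backs; the gripper's body (75 mm by 180 mm) begins 59 mm behind the grasp point.
Start: joints at [1.038, 0.491, 1.559, -0, 1.092, -0.106], TCP at [258.711, 568.96, 214.661] pointing down, gripper open.
Joint ranges: [-3.1, 3.1], [-0.84, 2.19], [0.05, 2.79], [-1.13, 4.28], [0.06, 2.93], [-2.69, 2.69]. Speed limits (rad/s): [2.22, 2.22, 2.79, 3.14, 3.14, 3.14].

### API

Orientations are given as [roll, pitch, yaw] about the fixed x, y, z axes, in that order (R = Rz(yaw) Ry(pitch) Rx(roll)).
In Python, from cell import env gives the robot as it stands.
- The arm moves only by the tool apply_moves, never from a script. Its arguments are lists of equal length, an entry for each row: "offset": the shift along the world's x, y, z in units of 25 mm (1.0 is 25 mm), a list of three; "yaw": the turn about the world's z in units of 6 degrees (1.0 is 6 degrees); "jaw": the closure, from -1 (fully open) to 1 (shut), so that 0 is half open. A call has 1 to 20 rows; each row is the pose to reach, as a shift and turn from the pose measured when the call began; what a row does not reach only later rows make up. A row lasts 1/8 s, in which the tool goes at most 62.5 mm and 10.7 degrees, less where a joint would pass 70% of its speed; a pose out of reach is approached as far as the arm can. A call with a gripper value outside its range is refused whole. The fingers move at their own pace and stop on an object; the grip force is fixed at half the most. Time passes only in rows, so rows that repeat a pose let the fingers close. It gives the time, the measured TCP pose, the force and the opening at its end, in the units of the state.
- env.state(): the state, without advancing time (a new reading comes with each control period).
- env.read_camera(name): name is "side" or "top" or "wrist"; returns a dict with "frame" (420x560x3 uint8, red, green, blue), "fx", "fy", "cx", "cy" (pixels), "xyz" and "rotation" of the camera in the world; the wrist camera has in their place "hand_eye" (4x4, takes a point from camera to tool coordinates, whose origin is the TCP and whose axes are the tool frame's). Camera axes: x right, y down, z forward; pixel columns grow to the right and rows downward; lengths in mm; the calibration is good to about 2 mm. The wrist camera is an equidistant fisheye: a pixel r from the principal point sees the ray r / f radians off the axis. A picture is of the moment at which its call begins: read the wrist's pose just before it. There is no depth.
- env.job_done(): hands the job in, once; it reports no verdict.
The state is a dict: "t": time; "joints": joint angles; "qvel": joint speeds; "tau": joint torques, N m; "eef_pos": TCP position; "tcp_rot": TCP orientation; "ft_force": force on the tool from outside, world axes, zero at the start; "moment": the same for the moment, N m; "opening": opening from 0.0 (shut) to 1.0 (fully open).
Only numpy, scipy, OpenCV 4.12 (cv2) and the standard library are available. Lean on these libraries where they do the work, as an engineer would, in place of code of your own. Each camera call takes 0.05 s, during which the arm holds its last target.

## Working session

There is one attempt and no reset: what is moved stays moved. The work goes in short steps, Python scripts to look and compute and a tool call to move; the robot and the scene stay as the last step left them, time stands still between calls to the robot, and variables do not carry over. Pictures are saved under pics/ and viewed, and the job is handed in when it is done.

Besides the shell and the picture viewer there is one more tool, called after "Call:" in YAML: its name, and indented under it one key for each argument. apply_moves: Moves the arm, as the interface text tells. Its arguments: {"type":"object","properties":{"offset":{"type":"array"},"yaw":{"type":"array"},"jaw":{"type":"array"}},"required":["offset","yaw","jaw"]}

```bash
ls; mkdir -p pics; python3 - <<'E'
from cell import env
import cv2
s=env.state();print(s, env.grasp_offset)
for n in("side","top","wrist"):
    c=env.read_camera(n);cv2.imwrite(f"pics/{n}0.png",c["frame"][:,:,::-1])
    print(n,{k:v for k,v in c.items() if k!="frame"})
E
```

```text
pics
{'t': 0.0, 'joints': array([ 1.03839184e+00,  4.91547009e-01,  1.55943416e+00,  8.69769621e-06,
        1.09170023e+00, -1.05560460e-01]), 'qvel': array([-5.34022773e-04, -5.15666102e-04, -1.86350542e-05, -9.50311807e-04,
        1.18783199e-03, -5.08249269e-04]), 'tau': array([ 8.36797371e-04, -6.12654090e+01, -2.58189315e+01,  6.92310906e-02,
        4.81397426e-02, -9.55186692e-05]), 'eef_pos': array([258.58421407, 568.73863664, 214.07481313]), 'tcp_rot': array([-1.68344196,  1.56970755, -2.11029   ]), 'ft_force': array([ 0.22038509,  0.47584247, -0.40892646]), 'moment': array([ 0.0359701 , -0.00371189,  0.03385907]), 'opening': 1.0001511089377764} 18.8
side {'fx': 491.2405970111383, 'fy': 491.2405970111383, 'cx': 271.84489186902346, 'cy': 204.6680677394913, 'xyz': array([  100.05235153, -1099.28599919,   790.76980645]), 'rotation': array([-2.11788328,  0.00935278, -0.34865233])}
top {'fx': 425.8300939690512, 'fy': 425.8300939690512, 'cx': 274.7532593204614, 'cy': 210.52113954400815, 'xyz': array([ 262.06395434,    8.63882259, 1325.1789016 ]), 'rotation': array([-2.93421440e+00, -1.61953878e-03, -1.58659948e+00])}
wrist {'fx': 325.19226210127806, 'fy': 325.19226210127806, 'cx': 279.0360032757621, 'cy': 211.25356329085764, 'hand_eye': array([[ 2.98481835e-04, -2.88016524e-01,  9.57625393e-01,
        -1.69265166e+02],
       [ 9.99999866e-01,  4.90409312e-04, -1.64193442e-04,
         1.03680803e+00],
       [-4.22337986e-04,  9.57625314e-01,  2.88016632e-01,
        -8.15252385e+01],
       [ 0.00000000e+00,  0.00000000e+00,  0.00000000e+00,
         1.00000000e+00]])}
```

View pics/side0.png

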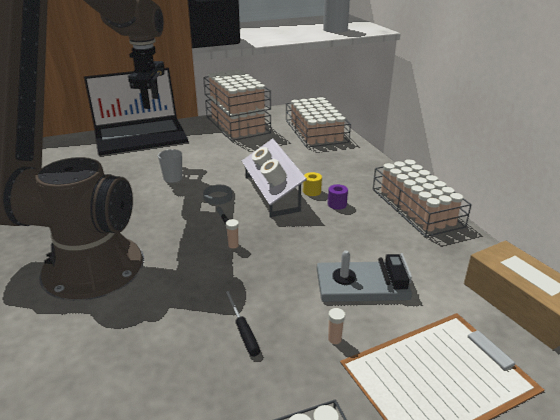

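View pics/top0.png

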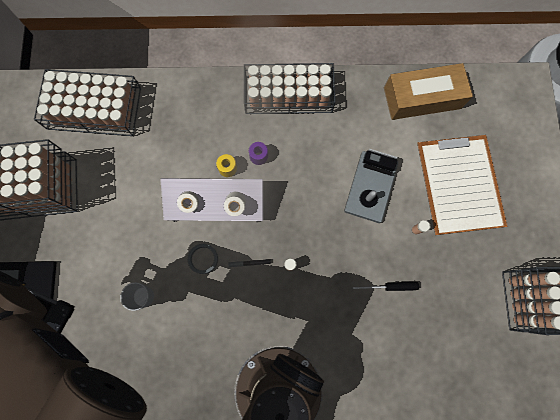

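View pics/wrist0.png

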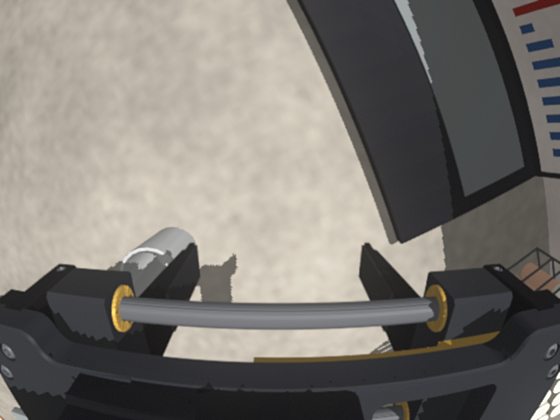

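```bash
cat > h.py <<'E'
import numpy as np,cv2
from scipy.spatial.transform import Rotation as R
from cell import env
def ray(c,uv):
    M=R.from_euler('xyz',c['rotation']).as_matrix()
    d=M@np.array([(uv[0]-c['cx'])/c['fx'],(uv[1]-c['cy'])/c['fy'],1.]);return np.array(c['xyz']),d/np.linalg.norm(d)
def onz(c,uv,z):
    o,d=ray(c,uv);return o+d*(z-o[2])/d[2]
def proj(c,p):
    M=R.from_euler('xyz',c['rotation']).as_matrix();q=M.T@(np.array(p)-c['xyz']);return np.array([c['cx']+c['fx']*q[0]/q[2],c['cy']+c['fy']*q[1]/q[2]])
def tri(rs):
    A=np.zeros((3,3));b=np.zeros(3)
    for o,d in rs:
        P=np.eye(3)-np.outer(d,d);A+=P;b+=P@o
    p=np.linalg.solve(A,b);return p,[float(np.linalg.norm((np.eye(3)-np.outer(d,d))@(p-o))) for o,d in rs]
def wray(c,pos,rot,uv):
    u=np.array([uv[0]-c['cx'],uv[1]-c['cy']]);r=np.hypot(*u);th=r/c['fx']
    d=np.append(np.sin(th)*u/r,np.cos(th));H=c['hand_eye'];M=R.from_euler('xyz',rot).as_matrix()
    return np.array(pos)+M@H[:3,3],M@H[:3,:3]@d
E
python3 - <<'E'
from h import *
def crop(n,x,y,w,h,k,out):
    f=cv2.imread(f"pics/{n}0.png")[y:y+h,x:x+w];cv2.imwrite(out,cv2.resize(f,None,fx=k,fy=k,interpolation=cv2.INTER_CUBIC))
crop("side",230,130,130,90,6,"pics/c1.png")
crop("top",150,135,140,95,5.5,"pics/c2.png")
crop("side",305,235,120,80,6,"pics/c3.png")
crop("top",335,135,80,95,6,"pics/c4.png")
E
```

```text
(no output)
```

View pics/c1.png

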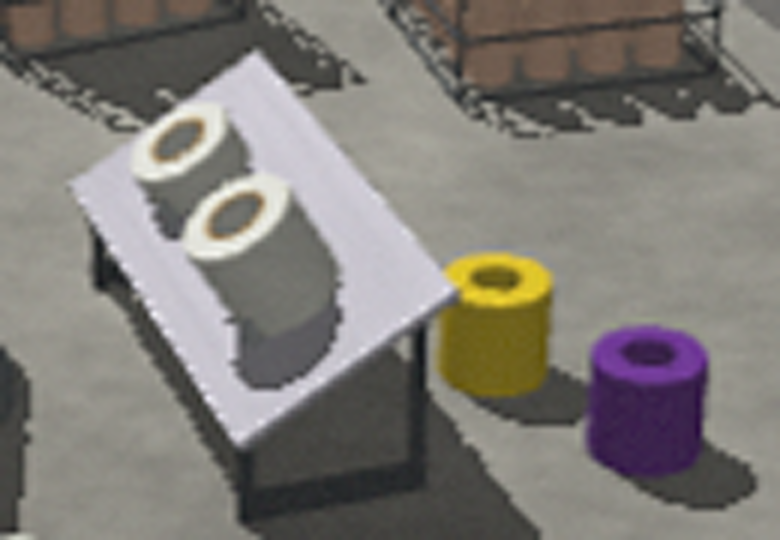

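View pics/c2.png

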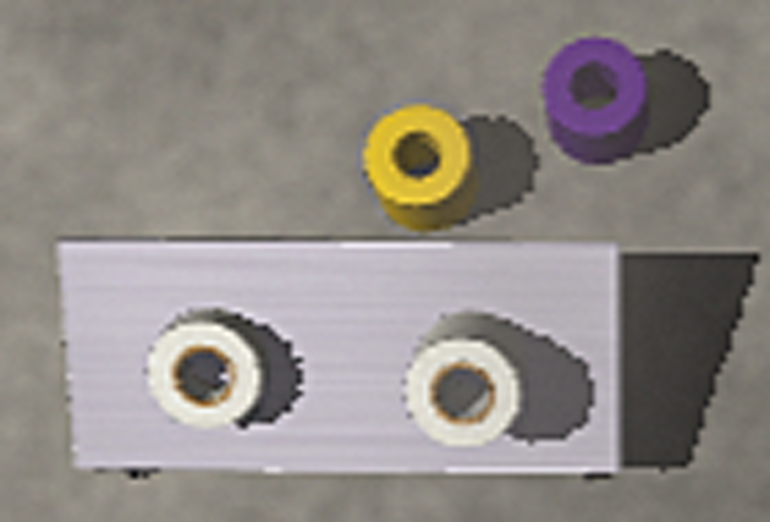

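View pics/c3.png

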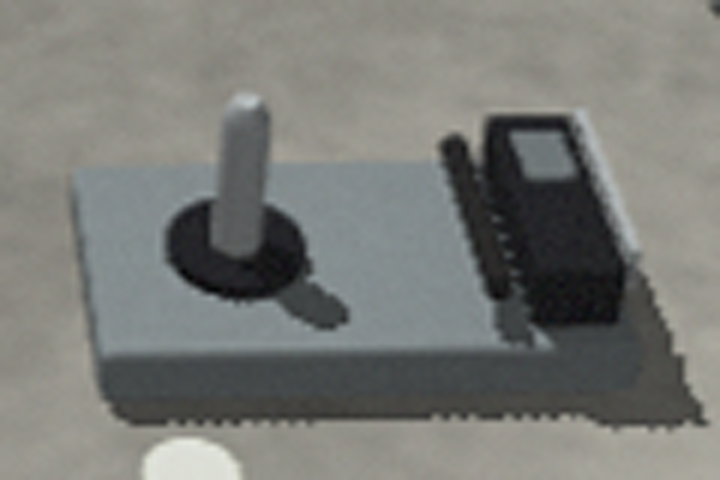

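View pics/c4.png

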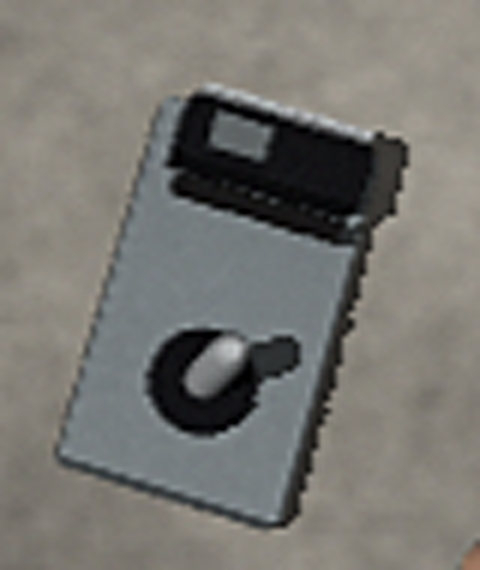

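```bash
python3 - <<'E'
from h import *
T=env.read_camera("top");S=env.read_camera("side")
def up(c,x,y,w,h,k=6):
    return cv2.resize(c['frame'][y:y+h,x:x+w],None,fx=k,fy=k,interpolation=cv2.INTER_CUBIC)
out={}
for n,c,b in(("T",T,(165,180,90,45)),("S",S,(240,135,60,45))):
    I=up(c,*b).astype(int);m=((I.min(2)>195)&(I[...,2]-I[...,0]<2)).astype(np.uint8)
    cv2.imwrite(f"pics/m{n}.png",m*255)
    cs,_=cv2.findContours(m,cv2.RETR_EXTERNAL,cv2.CHAIN_APPROX_NONE)
    for q in cs:
        if cv2.contourArea(q)<1500:continue
        e=cv2.fitEllipse(cv2.convexHull(q));ct=((e[0][0]+.5)/6-.5+b[0],(e[0][1]+.5)/6-.5+b[1]);print(n,ct,np.array(e[1])/6,e[2]);out.setdefault(n,[]).append(ct)
a=sorted(out["T"])[-1];
w=sorted(out["S"],key=lambda p:p[1])[-1]
print(a,w,"wide top",tri([ray(T,a),ray(S,w)]))
print("narrow",tri([ray(T,sorted(out["T"])[0]),ray(S,sorted(out["S"],key=lambda p:p[1])[0])]))
print("tip",tri([ray(T,(373.8,192.3)),ray(S,(346.3,251.2))]))
# flange centre
fT=(335+203/6,135+381/6);fS=(305+236/6,235+250/6)
print("flange",tri([ray(T,fT),ray(S,fS)]))
# rack corners
for t,s in(((150+619/5.5,135+243/5.5),(230+457/6,130+294/6)),((150+619/5.5,135+467/5.5),(230+240/6,130+442/6)),((150+58/5.5,135+243/5.5),(230+255/6,130+52/6)),((150+75/5.5,135+467/5.5),(230+72/6,130+185/6))):
    print("corner",tri([ray(T,t),ray(S,s)]))
for n,p,z in(("vial",(290,264),74),("vial2",(424,226),74),("yellow",(226,164),56),("purple",(258,152),56),("tape",(203,258),22),("sd",(400,286),15),("pentip",(272,262),10)):print(n,onz(T,p,z))
E
```

```text
T (233.21951293945312, 206.0490976969401) [19.19021479 20.55900319] 102.27378845214844
T (186.19041697184244, 202.87972005208334) [18.86353811 20.74126689] 114.76250457763672
S (268.80617268880206, 165.47836303710938) [10.07625707 21.01275126] 54.92049789428711
S (259.0515302022298, 152.86307907104492) [ 9.44378662 18.81475449] 55.361663818359375
(233.21951293945312, 206.0490976969401) (268.80617268880206, 165.47836303710938) wide top (array([527.11952475, 120.99733941, 138.17673106]), [0.49385315513748773, 0.4938531551374933])
narrow (array([543.71108728, 260.37486429, 114.65095787]), [0.2597436392052628, 0.2597436392053645])
tip (array([ 570.45421269, -291.87456644,  102.18442582]), [0.5155298524506143, 0.5155298524506492])
flange (array([ 569.81043379, -293.49564257,   27.3701813 ]), [0.8234306968921168, 0.8234306968919536])
corner (array([610.80393758,  36.96403238, 119.27684704]), [0.4003701966513588, 0.40037019665143403])
corner (array([500.55614433,  39.63805432,  58.76132739]), [0.5492753064727169, 0.5492753064727299])
corner (array([615.92384218, 335.92343845, 121.14395878]), [1.4603289573548086, 1.4603289573550156])
corner (array([506.79771838, 339.13166957,  56.32025734]), [1.6927801093049186, 1.6927801093049406])
vial [364.70811095 -39.61874865  74.        ]
vial2 [ 471.21684247 -441.72481681   74.        ]
yellow [679.54028883 151.95824068  56.        ]
purple [717.38060631  51.93565621  56.        ]
tape [391.38224676 223.70515649  22.        ]
sd [ 297.91633109 -373.91056035   15.        ]
pentip [376.95364042  13.16789029  10.        ]
```

```bash
python3 - <<'E'
from h import *
s=env.state();M=R.from_euler('xyz',s['tcp_rot']).as_matrix();print(M.round(3),s['eef_pos'],s['joints'][5])
y=M[:,1];print("tool y yaw",np.degrees(np.arctan2(y[1],y[0])))
t=np.array([541,119.5,220]);print((t-s['eef_pos'])/25)
print(np.degrees(np.arctan2(119.5,541)),np.degrees(s['joints'][0]))
E
```

```text
[[-0.     0.414  0.91 ]
 [-0.     0.91  -0.414]
 [-1.    -0.    -0.   ]] [258.66259524 568.87008976 214.38873036] -0.10561677362561281
tool y yaw 65.5471881596156
[ 11.29349619 -17.97480359   0.22445079]
12.455898083894063 59.49568197317481
```

Call:
apply_moves:
  offset:
    - [0,-2.4,0.5]
    - [0.5,-4.8,1]
    - [2,-7,1]
    - [4,-9,1]
    - [6,-11,1]
    - [8,-13,1]
    - [9.5,-15,1]
    - [10.6,-17,1]
    - [11.3,-18,1]
    - [11.3,-18,1]
    - [11.3,-18,1]
    - [11.3,-18,1]
    - [11.3,-18,1]
  yaw: [0,0,0.5,1,1.5,2,2.5,3,3.5,3.9,3.9,3.9,3.9]
  jaw: [-1,-1,-1,-1,-1,-1,-1,-1,-1,-1,-1,-1,-1]

```text
t: 1.88
eef_pos: [540.9, 119.5, 239.5]
tcp_rot: [-1.475, 1.57, -1.492]
ft_force: [0.7, 0.4, -0.1]
opening: 1.0
```

```bash
python3 - <<'E'
from h import *
s=env.state();c=env.read_camera("wrist");print(s['eef_pos'],s['tcp_rot'],s['t']);cv2.imwrite("pics/w1.png",c['frame'][:,:,::-1])
E
```

```text
[540.88166177 119.46869305 239.48020668] [-1.47451932  1.57034839 -1.49234727] 1.875
```

View pics/w1.png

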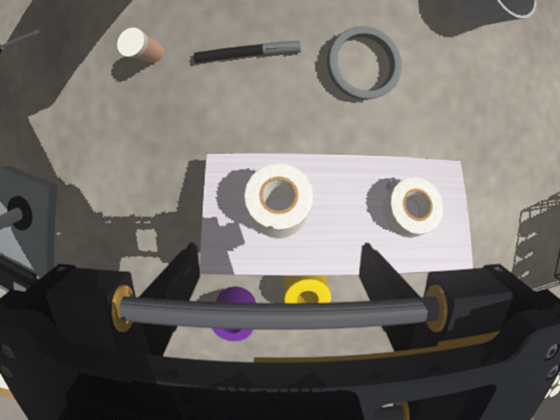

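The wrist view shows both white rolls on the rack: at (279,196), bigger and taller, and at (416,206), shorter. The yellow (308,292) and purple (234,312) ones are lookalikes standing on the bench. The roll wanted is the white one at (279,196): it is the one with the longer barrel in side crop c1. I cross-check its position next.

```bash
python3 - <<'E'
from h import *
s=env.state();c=env.read_camera("wrist");T=env.read_camera("top");S=env.read_camera("side")
I=c['frame'].astype(int);m=((I.min(2)>205)).astype(np.uint8)
cv2.imwrite("pics/w1c.png",cv2.resize(c['frame'][140:290,190:480,::-1],None,fx=2.7,fy=2.7))
cs,_=cv2.findContours(m,cv2.RETR_EXTERNAL,cv2.CHAIN_APPROX_NONE)
for q in cs:
    if cv2.contourArea(q)>600:print(cv2.contourArea(q),cv2.fitEllipse(q))
for uv in((277.5,194),(417,203.5)):
    print(wray(c,s['eef_pos'],s['tcp_rot'],uv))
w=wray(c,s['eef_pos'],s['tcp_rot'],(277.5,194))
print(tri([w,ray(S,(268.8,165.5))]),tri([w,ray(T,(233.2,206.05)),ray(S,(268.8,165.5))]))
E
```

```text
25616.0 ((345.4427795410156, 211.0526123046875), (133.24679565429688, 276.522216796875), 93.82318115234375)
(array([459.83358752, 121.86825133, 408.771209  ]), array([ 0.23672069, -0.00950747, -0.97153122]))
(array([459.83358752, 121.86825133, 408.771209  ]), array([ 0.2473964 ,  0.40675502, -0.87940057]))
(array([526.23748747, 119.08455726, 139.08110056]), [0.6872878729668864, 0.6872878729667016]) (array([526.457781  , 120.05125936, 138.69188548]), [1.1471610270136363, 1.054425538833134, 0.7795852849571092])
```

View pics/w1c.png

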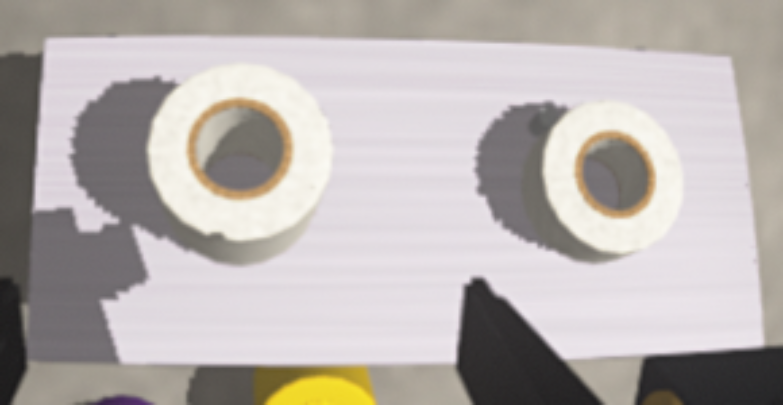

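Call:
apply_moves:
  offset:
    - [0,0,-1.5]
    - [0,0,-3]
    - [0,0,-4.5]
    - [0,0,-5.3]
    - [0,0,-5.7]
    - [0,0,-5.7]
    - [0,0,-5.7]
    - [0,0,-5.7]
    - [0,0,-5.7]
    - [0,0,-5.7]
    - [0,0,-5.7]
    - [0,0,-5.7]
    - [0,0,-5.7]
    - [0,0,-5.7]
  yaw: [0,0,0,0,0,0,0,0,0,0,0,0,0,0]
  jaw: [-1,-1,-1,-1,-1,-1,-1,1,1,1,1,1,1,1]

```text
t: 3.82
eef_pos: [541.2, 119.0, 97.1]
tcp_rot: [-1.057, 1.57, -1.075]
ft_force: [-0.2, -4.9, 3.0]
opening: 0.634
```

Call:
apply_moves:
  offset:
    - [0,0,1]
    - [0,0,2]
    - [0,0,4]
    - [0,-1,4]
    - [0,-3,4]
    - [0.4,-5,4]
    - [0.6,-7,4]
    - [0.8,-8.8,4]
    - [0.8,-8.8,4]
    - [0.8,-8.8,4]
  yaw: [0,0,0,0,0,0,0,0,0,0]
  jaw: [1,1,1,1,1,1,1,1,1,1]

```text
t: 5.08
eef_pos: [560.9, -100.5, 196.7]
tcp_rot: [3.033, 1.57, 3.014]
ft_force: [-0.0, 0.7, -1.3]
opening: 0.637
```

```bash
cat > look.py <<'E'
import sys
from h import *
t=sys.argv[1]
s=env.state();print(s['t'],s['eef_pos'],s['ft_force'],s['opening'])
w=env.read_camera("wrist")['frame'];S=env.read_camera("side")['frame'];T=env.read_camera("top")['frame']
u,v=proj(env.read_camera("side"),s['eef_pos']+[0,0,20]).astype(int);print(u,v)
x0=max(0,u-60);y0=max(0,v-60);cr=cv2.resize(S[y0:y0+110,x0:x0+120],(458,420),interpolation=cv2.INTER_CUBIC)
W=cv2.resize(w,(340,255));Tt=cv2.resize(T,(340,255))
o=np.zeros((510,800,3),np.uint8);o[:255,:340]=W;o[255:,:340]=Tt;o[:420,342:800]=cr
cv2.imwrite(f"pics/{t}.png",o[:,:,::-1])
E
python3 look.py l1
```

```text
5.075 [ 560.87140856 -100.45732445  196.67837862] [-0.00744389  0.68217346 -1.33901292] 0.6374894429840913
310 172
```

View pics/l1.png

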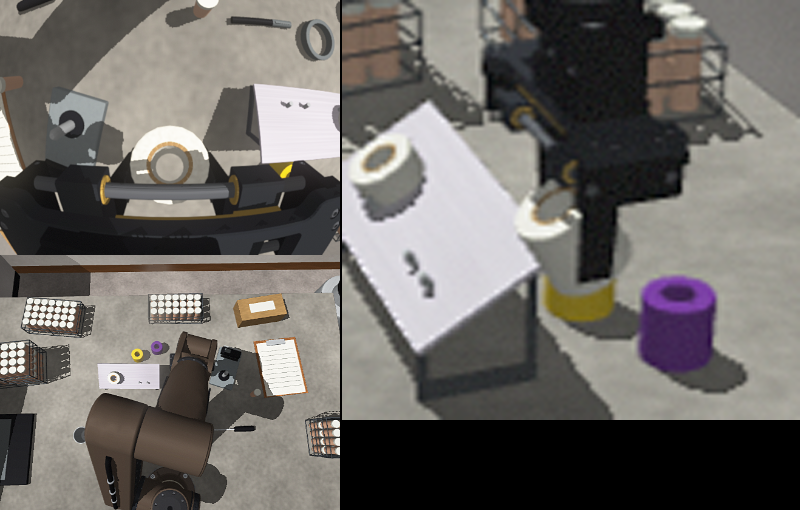

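The roll is in the hand, still tilted 30° (l1, top end at about (545,210) in the side crop). I'll stand it upright by pressing its low edge on the clear bench.

Call:
apply_moves:
  offset:
    - [0,0,-1.5]
    - [0,0,-3]
    - [0,0,-4.5]
    - [0,0,-5.7]
    - [0,0,-6.5]
    - [0,0,-6.8]
    - [0,0,-6.9]
    - [0,0,-7.0]
    - [0,0,-7.05]
    - [0,0,-7.1]
  yaw: [0,0,0,0,0,0,0,0,0,0]
  jaw: [1,1,1,1,1,1,1,1,1,1]

```text
t: 6.52
eef_pos: [562.0, -100.0, 21.4]
tcp_rot: [-0.333, 1.568, -0.349]
ft_force: [-2.2, 3.5, 23.6]
opening: 0.638
```

Call:
apply_moves:
  offset:
    - [0,0,-0.1]
    - [0,0,-0.15]
    - [0,0,-0.2]
    - [0,0,-0.2]
  yaw: [0,0,0,0]
  jaw: [1,1,1,1]

```text
t: 7.02
eef_pos: [564.5, -100.4, 19.6]
tcp_rot: [-0.263, 1.561, -0.279]
ft_force: [0.6, 2.9, 25.7]
opening: 0.634
```

Call:
apply_moves:
  offset:
    - [0,0,0]
    - [0,0,0]
    - [0,0,0]
    - [0,0,0]
    - [0,0,0]
    - [0,0,0]
  yaw: [0,0,0,0,0,0]
  jaw: [-0.5,-0.6,-0.6,-0.6,-0.6,-0.6]

```text
t: 7.78
eef_pos: [564.4, -100.4, 19.5]
tcp_rot: [-0.264, 1.561, -0.28]
ft_force: [0.3, -0.7, 1.0]
opening: 0.801
```

```bash
python3 look.py l2
```

```text
7.775 [ 564.40184707 -100.3677154    19.48202477] [ 0.32875815 -0.68501658  1.04830337] 0.8005512944016977
309 230
```

View pics/l2.png

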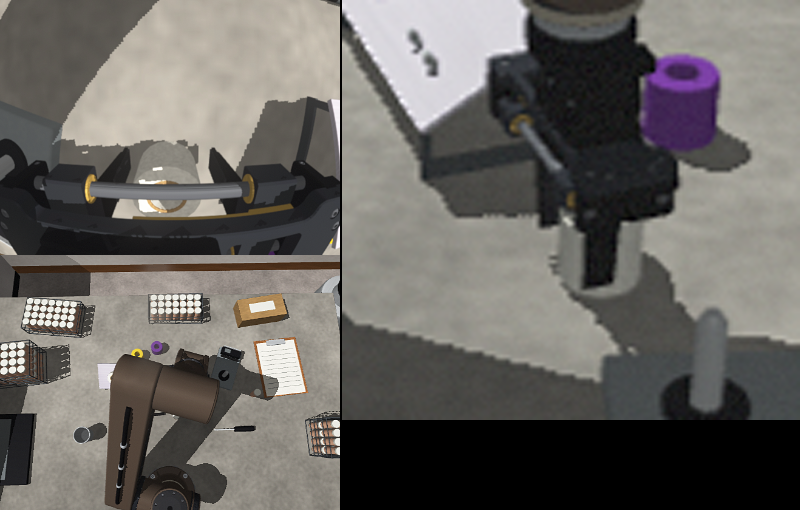

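```bash
python3 - <<'E'
from h import *
s=env.state();c=env.read_camera("wrist");cv2.imwrite("pics/w3.png",cv2.resize(c['frame'][200:400,130:430,::-1],None,fx=2.6,fy=2.6))
E
```

```text
(no output)
```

View pics/w3.png

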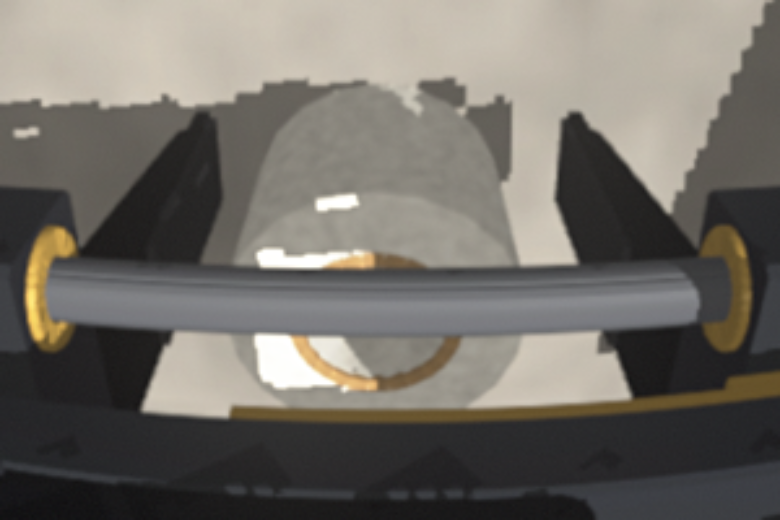

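```bash
python3 - <<'E'
from h import *
s=env.state();c=env.read_camera("wrist")
def at(x,y,z):
    o,d=wray(c,s['eef_pos'],s['tcp_rot'],(130+x/2.6,200+y/2.6));return o+d*(z-o[2])/d[2]
print("c",at(376.5,321,56));
for p in((293,335),(460,335),(376,253),(376,390),(376,193)):print(at(*p,56))
print("bottom front",at(376,83,0))
E
```

```text
c [ 581.39530458 -101.76612439   56.        ]
[ 584.95142193 -118.14121404   56.        ]
[585.28097198 -85.6205246   56.        ]
[ 565.64341474 -101.50174175   56.        ]
[ 599.46666109 -102.2859852    56.        ]
[ 553.0338629  -101.22052967   56.        ]
bottom front [ 553.58367506 -102.09796796    0.        ]
```

Call:
apply_moves:
  offset:
    - [0.4,-0.05,-0.1]
    - [0.74,-0.05,-0.3]
    - [0.74,-0.05,-0.3]
    - [0.74,-0.05,-0.3]
    - [0.74,-0.05,-0.3]
    - [0.74,-0.05,-0.3]
    - [0.74,-0.05,-0.3]
    - [0.74,-0.05,-0.3]
    - [0.74,-0.05,-0.3]
    - [0.74,-0.05,-0.3]
  yaw: [0,0,0,0,0,0,0,0,0,0]
  jaw: [-0.6,-0.6,-0.6,-0.6,1,1,1,1,1,1]

```text
t: 9.32
eef_pos: [582.9, -101.7, 12.2]
tcp_rot: [-0.265, 1.561, -0.282]
ft_force: [-1.1, 0.1, 2.8]
opening: 0.641
```

Call:
apply_moves:
  offset:
    - [0,0,1.5]
    - [0,0,3]
    - [0,0,4.5]
    - [0,0,6]
    - [0,0,6]
    - [0,0,6]
  yaw: [0,0,0,0,0,0]
  jaw: [1,1,1,1,1,1]

```text
t: 10.07
eef_pos: [582.5, -101.5, 161.3]
tcp_rot: [-0.264, 1.562, -0.281]
ft_force: [-0.2, 0.4, -1.9]
opening: 0.64
```

```bash
python3 look.py l3; python3 - <<'E'
from h import *
s=env.state();c=env.read_camera("wrist");cv2.imwrite("pics/w4.png",c['frame'][:,:,::-1]);print(s['eef_pos'],s['tcp_rot'])
E
```

```text
10.075 [ 582.45434314 -101.51143353  161.31735026] [-0.15313236  0.43920391 -1.92014462] 0.6397305898621013
317 183
[ 582.56933145 -101.56510635  161.03078248] [-0.25836495  1.56276077 -0.27521576]
```

View pics/l3.png

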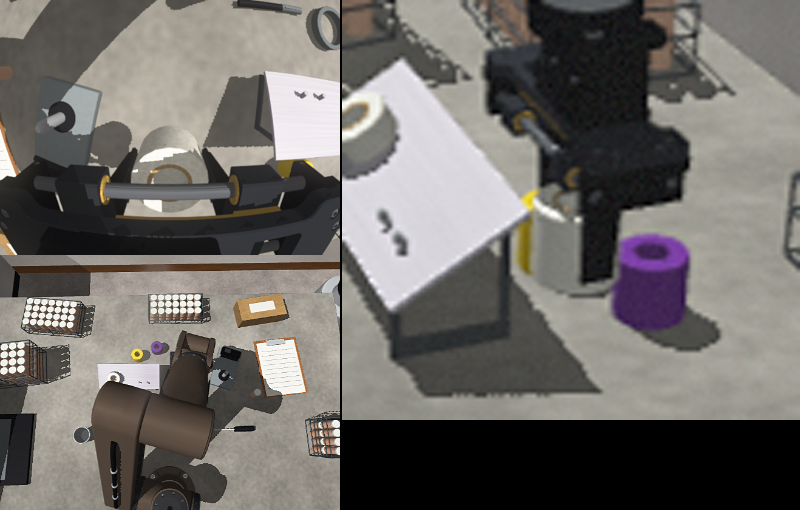

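View pics/w4.png

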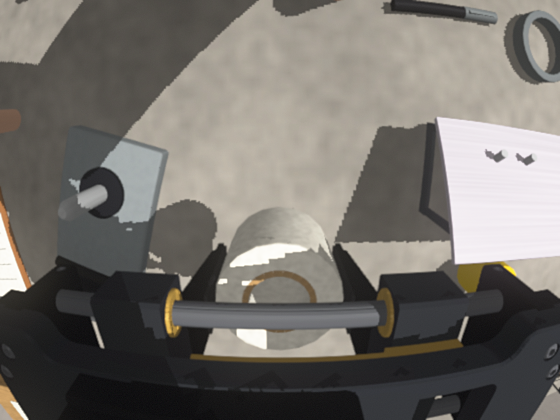

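```bash
python3 - <<'E'
from h import *
f=cv2.imread("pics/w4.png")
a=cv2.resize(f[150:240,40:160],None,fx=6,fy=6,interpolation=cv2.INTER_CUBIC)
b=cv2.resize(f[200:360,210:350],None,fx=4.5,fy=3.75,interpolation=cv2.INTER_CUBIC)
cv2.imwrite("pics/w4a.png",a);cv2.imwrite("pics/w4b.png",b)
E
```

```text
(no output)
```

View pics/w4a.png

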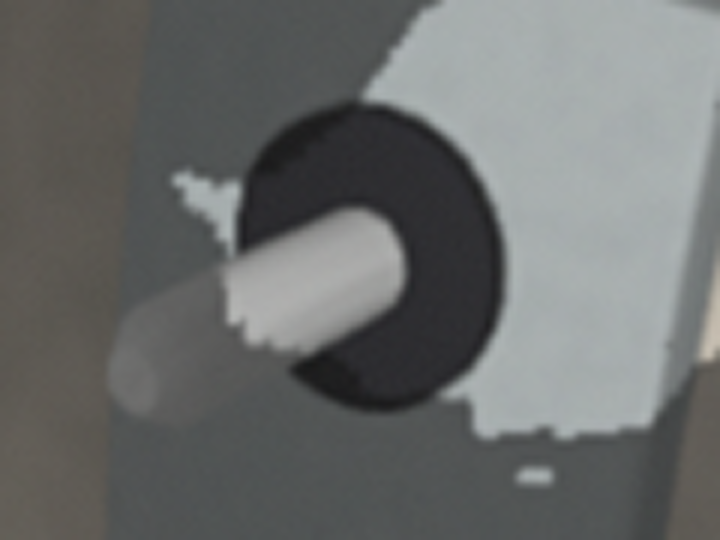

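View pics/w4b.png

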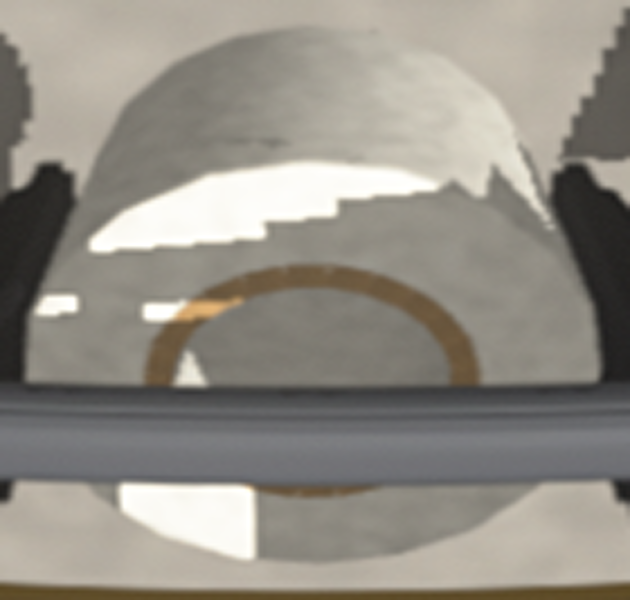

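```bash
python3 - <<'E'
from h import *
s=env.state();c=env.read_camera("wrist");T=env.read_camera("top");S=env.read_camera("side")
P=np.array([582.5,-101.53,161.2]);rot=s['tcp_rot']
W=lambda uv:wray(c,P,rot,uv)
def at(uv,z):
    o,d=W(uv);return o+d*(z-o[2])/d[2]
B=lambda x,y:(210+x/4.5,200+y/3.75)
for p in((310,163),(310,562),(312,264),(312,498)):print("roll x-",at(B(*p),205)-P)
for p in((25,380),(602,380),(145,380),(480,380)):print("roll y-",at(B(*p),205)-P)
print("bottom front",at(B(320,27),149)-P)
A=lambda x,y:(40+x/6,150+y/6)
t=W(A(133,390));tT=ray(T,(373.8,192.3));tS=ray(S,(346.3,251.2))
print("tip",tri([t,tT,tS]),tri([t,tT]),tri([t,tS]),tri([tT,tS])); print(at(A(133,390),101))
f=W(A(372,256));fT=ray(T,(335+203/6,135+381/6));fS=ray(S,(305+236/6,235+250/6))
print("flange",tri([f,fT,fS]),tri([f,fT]),tri([f,fS]),tri([fT,fS]));print(at(A(372,256),31),onz(T,(335+203/6,135+381/6),31),onz(S,(305+236/6,235+250/6),31))
print("tip z101",onz(T,(373.8,192.3),101),onz(S,(346.3,251.2),101))
E
```

```text
roll x- [-29.82554453   1.45323194  43.8       ]
roll x- [28.39466615  0.4886858  43.8       ]
roll x- [-17.17824192   1.43559587  43.8       ]
roll x- [17.19246464  0.88788495 43.8       ]
roll y- [ -1.02241639 -28.09917639  43.8       ]
roll y- [-0.12992745 30.73292807 43.8       ]
roll y- [ -1.25780001 -15.6858154   43.8       ]
roll y- [-0.74975731 18.13519036 43.8       ]
bottom front [-28.96024832   2.56489827 -12.2       ]
tip (array([ 571.02382255, -291.21430368,  101.12270196]), [0.8393669506676859, 1.0980528858577578, 0.6251142753119607]) (array([ 571.56372022, -292.65076925,   98.17931713]), [0.595198126542664, 0.5951981265428625]) (array([ 571.56746864, -290.49429524,  100.97017382]), [0.24863175576656743, 0.24863175576651197]) (array([ 570.45421269, -291.87456644,  102.18442582]), [0.5155298524506143, 0.5155298524506492])
[ 571.30369058 -290.34136685  101.        ]
flange (array([ 570.50605151, -292.26790617,   25.40980589]), [1.5059780779333407, 1.7502017470683322, 1.2120322268648545]) (array([ 571.87097858, -295.62719375,   17.14074186]), [0.44180269752005885, 0.4418026975201899]) (array([ 571.29036466, -291.08748423,   24.99419283]), [0.785522801068351, 0.7855228010684802]) (array([ 569.81043379, -293.49564257,   27.3701813 ]), [0.8234306968921168, 0.8234306968919536])
[ 569.12039786 -286.97185047   31.        ] [ 568.13929258 -292.37397039   31.        ] [ 568.47311733 -297.30661381   31.        ]
tip z101 [ 570.24298443 -291.98421695  101.        ] [ 571.84017989 -290.44888491  101.        ]
```

Call:
apply_moves:
  offset:
    - [-0.1,-1.5,0]
    - [-0.2,-3.2,0]
    - [-0.3,-5,0]
    - [-0.45,-6.6,0]
    - [-0.45,-7.6,0]
    - [-0.45,-7.6,0]
    - [-0.45,-7.6,-0.5]
    - [-0.45,-7.6,-1]
    - [-0.45,-7.6,-1]
    - [-0.45,-7.6,-1]
  yaw: [0,0,0,0,0,0,0,0,0,0]
  jaw: [1,1,1,1,1,1,1,1,1,1]

```text
t: 11.72
eef_pos: [571.8, -291.3, 136.7]
tcp_rot: [-0.261, 1.562, -0.277]
ft_force: [-0.5, -0.7, -2.7]
opening: 0.638
```

```bash
python3 look.py l4; python3 - <<'E'
from h import *
s=env.state();c=env.read_camera("wrist");cv2.imwrite("pics/w5.png",cv2.resize(c['frame'][180:380,180:380,::-1],None,fx=3,fy=3));print(s['eef_pos'],s['tcp_rot'])
S=env.read_camera("side")['frame'];cv2.imwrite("pics/s5.png",cv2.resize(S[175:315,300:430,::-1],None,fx=4.2,fy=4.2,interpolation=cv2.INTER_CUBIC))
E
```

```text
11.725 [ 571.81290781 -291.28940216  136.74438229] [-0.54766741 -0.68672796 -2.66300999] 0.6382456721391094
348 231
[ 571.74152153 -291.66559413  137.1194798 ] [-0.28161661  1.56096344 -0.2983179 ]
```

View pics/s5.png

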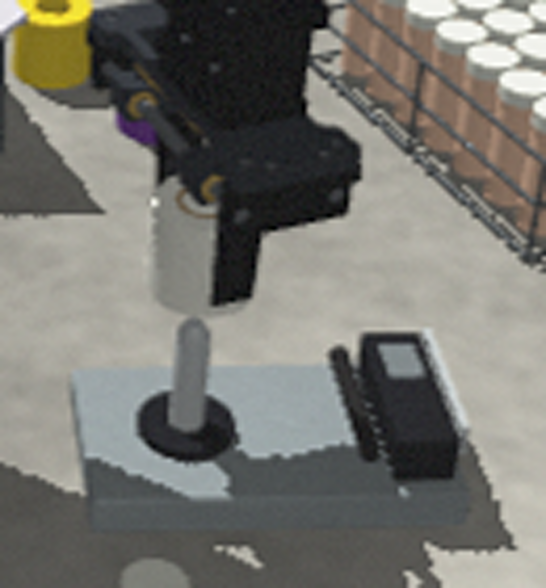

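View pics/w5.png

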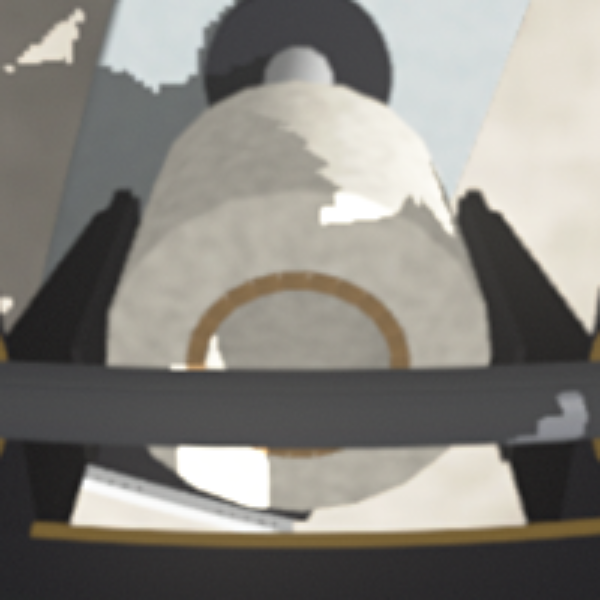

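```bash
python3 - <<'E'
from h import *
S=env.read_camera("side");P=np.array([571.77,-291.45,136.9])
k=lambda p:((proj(S,p)-[300,175]+.5)*4.2-.5).round(1)
a=np.linspace(0,2*np.pi,72,endpoint=False)
for z,n in((P[2]-12.2,"bot"),(P[2]+43.8,"top")):
    q=np.array([k(P+[30*np.cos(t),30*np.sin(t),z-P[2]]) for t in a]);print(n,q.min(0),q.max(0))
print("axis at bottom/tip/seat pred",k([P[0],P[1],124.7]),k([P[0],P[1],101]),k([P[0],P[1],31]))
q=np.array([k([P[0]+28*np.cos(t),P[1]+28*np.sin(t),31]) for t in a]);print("flange",q.min(0),q.max(0))
E
```

```text
bot [144.8 256.5] [255.2 320.8]
top [150.7 172.4] [264.  234.4]
axis at bottom/tip/seat pred [199.8 287.9] [196.8 322.7] [188.3 421.1]
flange [139.  390.3] [237.7 453.2]
```

Call:
apply_moves:
  offset:
    - [-0.04,0,-0.5]
    - [-0.04,0,-0.8]
    - [-0.04,0,-1.1]
    - [-0.04,0,-1.4]
    - [-0.04,0,-1.7]
    - [-0.04,0,-1.7]
  yaw: [0,0,0,0,0,0]
  jaw: [1,1,1,1,1,1]

```text
t: 12.82
eef_pos: [570.4, -291.6, 93.8]
tcp_rot: [-0.241, 1.562, -0.258]
ft_force: [0.4, 0.5, -2.0]
opening: 0.641
```

Call:
apply_moves:
  offset:
    - [0,0,-0.4]
    - [0,0,-0.8]
    - [0,0,-1.2]
    - [0,0,-1.6]
    - [0,0,-1.85]
    - [0,0,-1.85]
  yaw: [0,0,0,0,0,0]
  jaw: [1,1,1,1,1,1]

```text
t: 13.58
eef_pos: [570.3, -291.5, 47.0]
tcp_rot: [-0.207, 1.563, -0.223]
ft_force: [0.4, -0.3, -2.4]
opening: 0.636
```

```bash
python3 - <<'E'
from h import *
s=env.state();print(s['eef_pos'],s['ft_force'])
c=env.read_camera("wrist");S=env.read_camera("side")['frame']
a=cv2.resize(S[175:315,300:430,::-1],(390,420),interpolation=cv2.INTER_CUBIC);b=cv2.resize(c['frame'][180:380,180:380,::-1],(400,420))
cv2.imwrite("pics/s6.png",np.hstack([a,b]))
E
```

```text
[ 570.25285261 -291.47817609   47.00038423] [ 0.3826513  -0.3026455  -2.36578946]
```

View pics/s6.png

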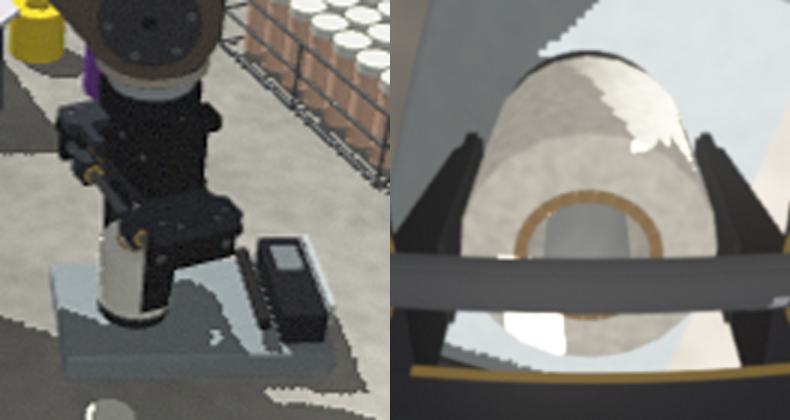

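The spindle now shows through the hole (588,235), nearly centred, and the roll is a few mm above the flange. I'll lower it until it touches.

Call:
apply_moves:
  offset:
    - [0,0,-0.08]
    - [0,0,-0.14]
    - [0,0,-0.18]
    - [0,0,-0.22]
    - [0,0,-0.22]
  yaw: [0,0,0,0,0]
  jaw: [1,1,1,1,1]

```text
t: 14.3
eef_pos: [570.6, -291.7, 43.2]
tcp_rot: [-0.264, 1.561, -0.281]
ft_force: [-3.3, 1.8, 8.3]
opening: 0.635
```

Contact at z = 43.2 mm with about 10 N of force, which matches the roll being home. I'll release and retreat upwards.

Call:
apply_moves:
  offset:
    - [0,0,0]
    - [0,0,0]
    - [0,0,0]
    - [0,0,0]
    - [0,0,0]
    - [0,0,0]
  yaw: [0,0,0,0,0,0]
  jaw: [-0.5,-0.9,-0.9,-0.9,-0.9,-0.9]

```text
t: 15.05
eef_pos: [570.6, -291.7, 43.2]
tcp_rot: [-0.266, 1.561, -0.283]
ft_force: [0.5, 1.1, -0.1]
opening: 0.95
```

Call:
apply_moves:
  offset:
    - [0,0,0.5]
    - [0,0,1.5]
    - [0,0,3]
    - [0,0,4.5]
    - [0,0,6]
    - [0,0,6]
    - [-2,2,6]
    - [-4,4,6]
    - [-4,4,6]
    - [-4,4,6]
  yaw: [0,0,0,0,0,0,0,0,0,0]
  jaw: [-0.9,-0.9,-0.9,-0.9,-0.9,-0.9,-0.9,-0.9,-0.9,-0.9]

```text
t: 16.3
eef_pos: [470.5, -191.5, 193.5]
tcp_rot: [-0.285, 1.561, -0.301]
ft_force: [0.4, -0.5, 0.7]
opening: 0.949
```

```bash
python3 - <<'E'
from h import *
s=env.state();print(s['eef_pos'],s['ft_force'])
S=env.read_camera("side")['frame'];T=env.read_camera("top")['frame']
a=cv2.resize(S[175:315,300:430,::-1],(390,420),interpolation=cv2.INTER_CUBIC);b=cv2.resize(T[135:235,335:432,::-1],(408,420))
cv2.imwrite("pics/s7.png",np.hstack([a,b]));cv2.imwrite("pics/s8.png",np.vstack([cv2.resize(S,(400,300)),cv2.resize(T,(400,300))])[:,:,::-1])
E
```

```text
[ 470.5415342  -191.46557266  193.50327641] [ 0.37469591 -0.54904585  0.68032918]
```

View pics/s7.png

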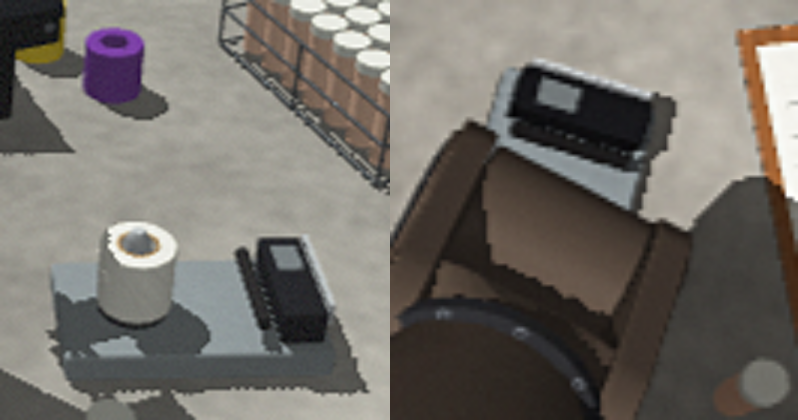

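View pics/s8.png

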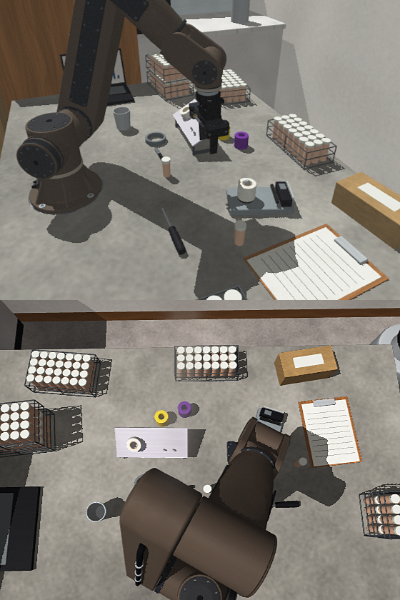

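The roll is upright over the spindle at (137,275), with only the flange's rim showing under it. The narrow roll and the bystanders are in place and the gripper is clear.

```bash
python3 -c "
from cell import env
print(env.job_done(), env.state()['t'])"
```

```text
the job is handed in; nothing more can be done
the job is handed in; nothing more can be done
```

The wide roll is mounted on the dispenser spindle, lowered by hand onto the flange and released. I handed the job in at about 16.3 s of the 48 s allowed.

- **What I did:** I took the wide roll off the rack still tilted at 30°. Pressing its low edge on clear bench and opening the jaws stood it upright there. I gripped it again, carried it over the spindle and lowered it. It touched the flange with the TCP at 43.2 mm, exactly where the re-grip height said it should, with about 8 to 10 N of force. Then I let go and backed off.
- **Last checks:** The pictures show the roll upright around the spindle and down on the flange. The narrow roll and the bystanders looked unmoved by eye. The wrist force read about 0.
- **Disagreements:**
    - The views of the spindle tip differed by 1 to 2 mm.
    - The measured flange height came out about 4 to 6 mm below the stated 31 mm. I took the contact force as the deciding check.
    - After release the arm hid the dispenser from the top camera, so only the side camera confirmed the seating.

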